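Drop the nut sample through the hopper shutter

ROBOT

A 6-joint arm with a two-finger parallel gripper is mounted at the origin on the work surface. World frame = base frame: x ahead of the robot, y to its left, z up, the work surface at z = 0. Lengths are in m, angles in rad, forces in N, time in s.
With the tool pointing down it reaches from about 0.3 to 0.775 m from the base axis. Payload 14.6 kg.
Tool frame: the origin (TCP) lies on the centre line of the jaws, within the pads' length; the fingertips stand 19 mm ahead of it and the grasp point (between the pads) is the TCP; y points along the fingers, x is the direction in which the jaws open and shut, and the axes are right-handed (so a half turn about y gives the same grasp; the last joint's range is limited). The gripper opens to 94 mm and grips with 3 to 60 N. Pads are 16 mm wide; open, the fingers measure 119 mm over their backs; the gripper's body (75 mm by 177 mm) begins 78 mm behind the grasp point.
Start: joints at [1.187, 0.3, 1.521, -0, 1.321, -0.067], TCP at [0.171, 0.523, 0.224] pointing down, gripper open.
Joint ranges: [-3.03, 3.03], [-0.79, 2.21], [0.23, 2.52], [-1.04, 4.18], [0, 3.07], [-2.55, 2.55]. Speed limits (rad/s): [2.22, 2.22, 2.57, 3.14, 3.14, 3.14].

INTERFACE

Orientations are given as [roll, pitch, yaw] about the fixed x, y, z axes, in that order (R = Rz(yaw) Ry(pitch) Rx(roll)).
In Python, from station import ctrl, optics gives the robot as it stands.
- The arm moves only by the tool jog_arm, never from a script. Its argument "targets" is a list of rows, each a list of 3 entries, a list of its own where there are three numbers: the finger opening in cm, from 0 to 9.4, then the shift along the tool's x, y, z in cm, then the turn about the tool's y in rad. A call has 1 to 10 rows; each row is the pose to reach, as a shift and turn from the pose commanded when the call began, along the tool's axes at that moment; what a row does not reach only later rows make up. A row lasts 1/10 s, in which the tool goes at most 50 mm and 8.59 degrees, less where a joint would pass 70% of its speed; a pose out of reach is approached as far as the arm can. A call with a gripper value outside its range is refused whole. The fingers move at their own pace and stop on an object; "grip_force" is the grip in N (left out, the last holds). Time passes only in rows, so rows that repeat a pose let the fingers close. It gives the time, the measured TCP pose, the force and the opening at its end, in the units of the state.
- ctrl.get_obs(): the state, without advancing time (a new reading comes with each control period).
- optics.camera(name): name is "side" or "top"; returns a dict with "img" (400x640x3 uint8, red, green, blue), "range_z" (400x640 float32, m along the optical axis (not along the pixel's ray), 0 where there is no reading), "camera_matrix" (3x3 intrinsics, pixels), "k1" (the pictures are not rectified: a ray, as slopes to the right and down, at radius r is drawn at 1 + k1 r^2 times it, then the intrinsics apply), "world_to_cam" (4x4, takes a point from world to camera coordinates). Camera axes: x right, y up, looking along -z (the intrinsics and any distortion apply to the point x, -y, -z); pixel columns grow to the right and rows downward; lengths in m; the calibration is good to about 2 mm. A picture is of the moment at which its call begins.
- ctrl.hand_in(): hands the job in, once; it reports no verdict.
The state is a dict: "time_s": time; "qpos": joint angles; "joint_vel": joint speeds; "tau": joint torques, N m; "ee_pos": TCP position; "eef_rot": TCP orientation; "force": force on the tool from outside, world axes, zero at the start; "moment": the same for the moment, N m; "grip_width": finger opening in m.
Only numpy, scipy, OpenCV 4.12 (cv2) and the standard library are available. Lean on these libraries where they do the work, as an engineer would, in place of code of your own. Each camera call takes 0.05 s, during which the arm holds its last target. There are 200 camera calls.

TASK

Take the stirring rod out of its holder and stir the macadamia nuts in the hopper with three full turns, the rod's tip well down among them, so that none bridge, then stand the rod back in its holder and let go of it. Now grip the spring-closed shutter by its upright black grip and pull it out until the index line across the slide is level with the front edge of the guide plate, so that all the nuts drop into the measuring cup below, and keep it there: finish while still holding the shutter at the line. Leave the cup in its place and do not disturb the jar, the mouse or the dish.

Things in the scene. Friction and masses are not known exactly. Their poses are not given: they have to be found in the camera images.
- stand: Filling-hopper stand, fixed to the counter (sizes in mm): grey base plate 260 x 140 x 12, four legs, above them an aluminium guide plate carrying an open steel funnel, the hopper, 156 across its rim, which is 180 above the counter. Origin on the counter under the hopper's axis; x points from the shutter's grip to the hopper, so the shutter is pulled along -x; z up
- hopper_floor (a point): Centre of the hopper's floor, which is the top face of the closed shutter, 109 above the counter, on the hopper's axis. Funnel inner radius: 37 from the floor up to 8 above it, from there widening evenly to 75 at 71 above the floor (rim)
- hopper_front (a point): Point at floor height 25 from the hopper's axis towards the shutter's grip (stand -x)
- hopper_back (a point): Point at floor height 25 from the hopper's axis away from the grip (stand +x)
- hopper_left (a point): Point at floor height 25 from the hopper's axis along stand +y
- hopper_right (a point): Point at floor height 25 from the hopper's axis along stand -y
- index_edge (a point): Middle of the guide plate's front edge (nearest to the shutter's grip), the edge the shutter's index line is read against; 100 from the hopper's axis. The plate is 235 long along stand x, 136 wide, its top 115 above the counter; spring barrels beside it reach 82 to each side of the axis
- shutter (a joint): How far the shutter is pulled out, m: 0 closed; 0.078 when the black index line across it (hidden until then) is level with the guide plate's front edge and its 78 mm aperture lies under the hopper; stop at 0.095. A steel slide, 5 mm thick, 96 wide, under the guide plate; springs always draw it shut with 3 N at 0, 8 N at 0.078; little friction
- shutter_grip (a point): Centre of the shutter's grip: an upright black block, 24 x 24 (sides along stand x and y), 50 tall, on the outer end of the slide. Its foot is 109 and its top 159 above the counter, this point 139. It starts 160 from the hopper's axis along stand -x and moves with the shutter
- cup: Loose steel measuring cup on the base plate under the hopper, 100 across, 78 tall, origin at the centre of its underside, 12 above the counter; inner radius about 47, wall 2, floor 4
- holder_mouth (a point): Centre of the mouth of the rod holder, 75 above the counter: a steel tube, 75 tall, upright on a disc 84 across and 7 thick, fixed to the counter; its inner floor is 6 above the counter. Bore 15 across, flaring to about 32 at the mouth over the last 14
- rod_grip (a point): Centre of the stirring rod's wooden grip (18 x 18 square, sides along this point's x and y, 60 long along z). The rod stands tip-down in the holder, z up, loose and able to lean a little; this point is 115 above the tip, so 121 above the counter there
- rod_tip (a point): Lower end of the stirring rod, on its axis: steel shaft 9 in diameter with a round end, 85 long below the grip. Rod 145 long in all, about 80 g
- jar: Bystander: closed sample jar, 72 across, 100 tall, origin at the centre of its underside
- mouse: Bystander: black computer mouse, 105 x 58, 24 tall, origin at the centre of its underside
- dish: Bystander: shallow steel weighing dish, 100 across, 24 tall, origin at the centre of its underside
- nut0: One of eight loose brown macadamia nuts in the shell, a 25 ball of 10 g, origin at its centre; they lie in the hopper, heaped up to about 35 above its floor
- nut1: One of eight loose brown macadamia nuts in the shell, a 25 ball of 10 g, origin at its centre; they lie in the hopper, heaped up to about 35 above its floor
- nut2: One of eight loose brown macadamia nuts in the shell, a 25 ball of 10 g, origin at its centre; they lie in the hopper, heaped up to about 35 above its floor
- nut3: One of eight loose brown macadamia nuts in the shell, a 25 ball of 10 g, origin at its centre; they lie in the hopper, heaped up to about 35 above its floor
- nut4: One of eight loose brown macadamia nuts in the shell, a 25 ball of 10 g, origin at its centre; they lie in the hopper, heaped up to about 35 above its floor
- nut5: One of eight loose brown macadamia nuts in the shell, a 25 ball of 10 g, origin at its centre; they lie in the hopper, heaped up to about 35 above its floor
- nut6: One of eight loose brown macadamia nuts in the shell, a 25 ball of 10 g, origin at its centre; they lie in the hopper, heaped up to about 35 above its floor
- nut7: One of eight loose brown macadamia nuts in the shell, a 25 ball of 10 g, origin at its centre; they lie in the hopper, heaped up to about 35 above its floor
There are look-alikes about, which are no part of the job. Of the things that look like the part that bears rod_grip, the smaller one is meant. Leave any green look-alike of the cup alone.

How it is judged:
By the outcome, as a careful person would: the job done as asked, in the order asked, and still so for the second after the job is handed in, while the arm keeps its last pose, push and grip.
It also fails if it takes over 72 s, if anything falls off the work surface, if the arm or the gripper's body presses on something with over 40 N, if the wrist force passes 120 N, or if a joint passes its speed limit or range.

## Working session

There is one attempt and no reset: what is moved stays moved. The work goes in short steps, Python scripts to look and compute and a tool call to move; the robot and the scene stay as the last step left them, time stands still between calls to the robot, and variables do not carry over. Pictures are saved under pics/ and viewed, about 8 in all and at most 12, crops included, and the job is handed in when it is done.

Besides the shell and the picture viewer there is one more tool, called after "Emit:" in YAML: its name, and indented under it one key for each argument. jog_arm: Moves the arm, as the interface text tells. Its arguments: {"type":"object","properties":{"targets":{"type":"array","items":{"type":"array"}},"grip_force":{"type":"number"}},"required":["targets"]}

```bash
mkdir -p pics && ls && cat > h.py <<'E'
import numpy as np, cv2, pickle
from station import ctrl, optics
def snap(n):
    c=optics.camera(n); pickle.dump(c,open(f'pics/{n}.pkl','wb')); return c
def load(n): return pickle.load(open(f'pics/{n}.pkl','rb'))
def ray(c,u,v):
    K=c['camera_matrix']; d=np.array([(u-K[0,2])/K[0,0],(v-K[1,2])/K[1,1]]); s=d.copy()
    for _ in range(20): s=d/(1+c['k1']*(s@s))
    T=np.linalg.inv(c['world_to_cam']); return T[:3,3], T[:3,:3]@np.array([s[0],-s[1],-1])
def onplane(c,u,v,z):
    o,d=ray(c,u,v); return o+d*(z-o[2])/d[2]
def depthpt(c,u,v):
    o,d=ray(c,u,v); return o+d*c['range_z'][int(v),int(u)]
def proj(c,p):
    q=c['world_to_cam']@np.append(p,1); s=np.array([q[0],-q[1]])/-q[2]; s=s*(1+c['k1']*(s@s)); K=c['camera_matrix']
    return K[0,0]*s[0]+K[0,2],K[1,1]*s[1]+K[1,2]
def cloud(c):
    h,w=c['range_z'].shape; K=c['camera_matrix']; u,v=np.meshgrid(np.arange(w),np.arange(h))
    d=np.stack([(u-K[0,2])/K[0,0],(v-K[1,2])/K[1,1]],-1); s=d.copy()
    for _ in range(20): s=d/(1+c['k1']*(s**2).sum(-1,keepdims=True))
    z=c['range_z']; P=np.stack([s[...,0]*z,-s[...,1]*z,-z],-1)
    T=np.linalg.inv(c['world_to_cam']); P=P@T[:3,:3].T+T[:3,3]; P[z==0]=np.nan; return P
E
python3 - <<'E'
from h import *
for n in('side','top'):
    c=snap(n); cv2.imwrite(f'pics/{n}1.png',c['img'][...,::-1]); print(n,c['k1'],np.linalg.inv(c['world_to_cam'])[:3,3].round(3),c['camera_matrix'][0])
print(ctrl.get_obs())
E
```

```text
pics
side 0.023723900302065015 [ 0.304 -0.828  0.857] [451.27181119   0.         317.23574047]
top -0.04743455752036524 [0.38  0.02  1.056] [399.01582005   0.         318.7550862 ]
{'time_s': 0.1, 'qpos': array([ 1.18741374e+00,  3.00386045e-01,  1.52152462e+00, -5.60386933e-06,
        1.32070256e+00, -6.66102381e-02]), 'joint_vel': array([-0.00021309, -0.00128018, -0.00192696,  0.00076494,  0.00071979,
        0.00083961]), 'tau': array([ 1.06934956e-03, -5.32640398e+01, -3.53285301e+01,  7.09318346e-02,
        2.33897078e-02, -1.25932884e-04]), 'ee_pos': array([0.17125278, 0.52242809, 0.22395686]), 'eef_rot': array([-1.57073381e+00,  1.01867040e-03,  1.25402540e+00]), 'force': array([0.03030162, 0.42934585, 0.62343148]), 'moment': array([-0.00244853,  0.07653342,  0.04688826]), 'grip_width': 0.0938883969024285}
```

View pics/side1.png

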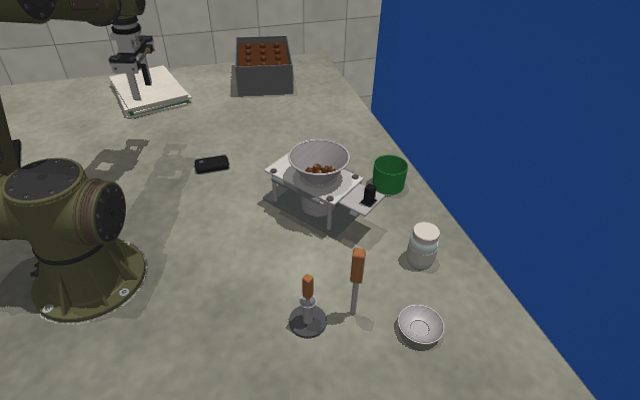

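View pics/top1.png

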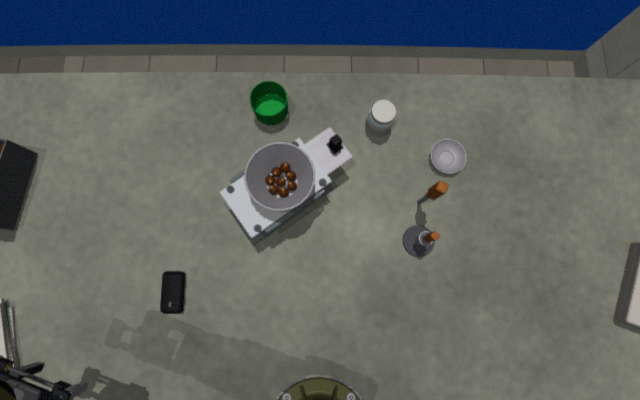

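The side view shows the small rod in its holder at (308,290), with a larger free-standing look-alike at (357,270). The stand is at (315,175), with its black grip at (369,195). In the top view the rim is at (280,178), the shutter grip at (335,143), the rod grip at (432,237) and the holder disc at (418,240).

```bash
cat > meas.py <<'E'
from h import *
def main():
    for n in('top','side'):
        c=load(n); P=cloud(c); I=c['img'].astype(int); z=P[...,2]
        hsv=cv2.cvtColor(c['img'],cv2.COLOR_RGB2HSV)
        vis=(P[...,0]>.3)&(P[...,0]<.9)&(P[...,1]<.35)&(P[...,1]>-.5)
        m=(z>.174)&(z<.186)&vis&(hsv[...,1]<60)
        p=P[m]; A=np.c_[2*p[:,:2],np.ones(len(p))]
        if len(p)>10:
            for _ in range(4):
                s=np.linalg.lstsq(A,(p[:,:2]**2).sum(1),rcond=None)[0]; r=np.sqrt(s[2]+s[:2]@s[:2]); e=abs(np.hypot(*(p[:,:2]-s[:2]).T)-r)
                k=e<.006; A=A[k];p=p[k]
            print(n,'rim',s[:2].round(4),r.round(4),len(p),p[:,2].mean().round(4))
        m=(hsv[...,2]<60)&(z>.12)&(z<.17)&vis&(P[...,0]>.5)
        p=P[m]; print(n,'blackgrip n',len(p),np.nanmedian(p,0).round(4), p[p[:,2]>.152].mean(0).round(4))
        m=(hsv[...,0]<15)&(hsv[...,1]>130)&vis&(z>.08)
        k,l,st,ce=cv2.connectedComponentsWithStats(m.astype(np.uint8))
        for i in range(1,k):
            if st[i,4]>25:
                p=P[l==i]; print(n,'wood',st[i],ce[i].round(1),'lo',p.min(0).round(3),'hi',p.max(0).round(3))
                for a,b in((.095,.11),(.11,.125),(.125,.14),(.14,.149),(.149,.16)):
                    q=p[(p[:,2]>a)&(p[:,2]<b)]
                    if len(q)>3: print('   ',a,len(q),q.mean(0).round(4),np.ptp(q,0).round(4))
        # holder disc: z 3-12mm around
        if n=='top': m0=(P[...,1]<-.12)&(P[...,1]>-.35)&(P[...,0]>.38)&(P[...,0]<.56)
        else: m0=(P[...,1]<-.12)&(P[...,1]>-.35)&(P[...,0]>.35)&(P[...,0]<.56)
        for a,b in((.004,.011),(.03,.055),(.055,.074),(.0725,.08)):
            p=P[m0&(z>a)&(z<b)]; print(n,'holder',a,len(p),p.mean(0).round(4),p.min(0).round(3),p.max(0).round(3))
if __name__=='__main__': main()
E
python3 meas.py; python3 - <<'E'
from h import *
a=load('top')['img'][100:290,200:480,::-1]; b=load('side')['img'][120:350,240:460,::-1]
a=cv2.resize(a,None,fx=2.8,fy=2.8)[:,:]; b=cv2.resize(b,None,fx=2.6,fy=2.6,interpolation=3)
cv2.imwrite('pics/c1.png',cv2.resize(b,(574,600)))
E
```

```text
top rim [0.5962 0.0887] 0.0763 396 0.1794
top blackgrip n 391 [0.6047 0.0578 0.1321] [ 0.6556 -0.0964  0.1594]
top wood [266 163  30  34 441] [281.4 180. ] lo [0.56  0.058 0.107] hi [0.636 0.127 0.147]
    0.11 19 [0.5907 0.088  0.1232] [0.0619 0.0522 0.0041]
    0.125 381 [0.5947 0.0911 0.1314] [0.0754 0.0693 0.0148]
    0.14 38 [0.6272 0.0835 0.1436] [0.0178 0.0189 0.0071]
top wood [427 181  21  18 197] [437.6 189.4] lo [ 0.554 -0.282  0.125] hi [ 0.581 -0.256  0.205]
    0.125 15 [ 0.5633 -0.2613  0.134 ] [0.0197 0.0142 0.0146]
    0.14 13 [ 0.5618 -0.2632  0.1454] [0.019  0.017  0.0083]
    0.149 11 [ 0.5613 -0.2629  0.1542] [0.0156 0.0149 0.0086]
top wood [424 232  15  10  83] [432.  236.1] lo [ 0.456 -0.271  0.096] hi [ 0.473 -0.254  0.154]
    0.095 8 [ 0.461  -0.2574  0.1031] [0.01   0.0066 0.0132]
    0.11 9 [ 0.4632 -0.2569  0.1201] [0.0142 0.0066 0.0107]
    0.125 11 [ 0.4629 -0.2566  0.1333] [0.0129 0.0077 0.0124]
    0.14 13 [ 0.4643 -0.2595  0.1464] [0.0161 0.0159 0.0062]
    0.149 42 [ 0.4646 -0.2635  0.1515] [0.0163 0.0159 0.0053]
top holder 0.004 675 [ 0.4675 -0.2543
[... 1076 characters left out ...]
474 -0.254  0.153]
    0.095 32 [ 0.4609 -0.2707  0.1039] [0.016  0.0135 0.0124]
    0.11 43 [ 0.4618 -0.2717  0.1179] [0.0181 0.0113 0.0144]
    0.125 45 [ 0.462  -0.2714  0.1328] [0.0188 0.0119 0.0138]
    0.14 33 [ 0.4627 -0.2703  0.1453] [0.0191 0.0131 0.0078]
    0.149 48 [ 0.4641 -0.2654  0.1507] [0.0176 0.0223 0.0043]
side holder 0.004 885 [ 0.4601 -0.2682  0.0071] [ 0.352 -0.348  0.004] [ 0.559 -0.124  0.011]
side holder 0.03 74 [ 0.4629 -0.2706  0.0434] [ 0.454 -0.276  0.03 ] [ 0.473 -0.256  0.055]
side holder 0.055 115 [ 0.4647 -0.2639  0.0668] [ 0.448 -0.28   0.055] [ 0.48  -0.251  0.074]
side holder 0.0725 64 [ 0.4637 -0.2676  0.075 ] [ 0.448 -0.284  0.073] [ 0.483 -0.249  0.08 ]
```

View pics/c1.png

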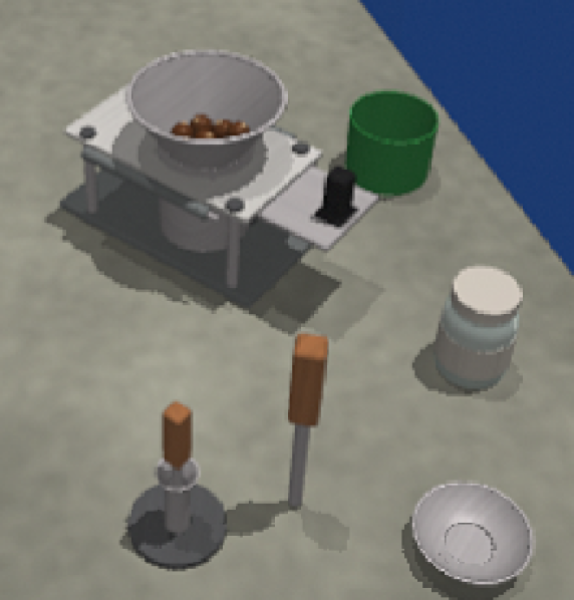

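The crop confirms which rod is meant: the small one, upright in the holder at about (177,435). The stand is clear, with the nuts heaped in the hopper, and the grip's faces can be seen at (339,195). Next I need the yaws.

```bash
cat > m2.py <<'E'
from h import *
def rect(p,name):
    r=cv2.minAreaRect((p[:,:2]*1000).astype(np.float32)); print(name,len(p),np.round(r[0],1),np.round(r[1],1),round(r[2],1))
Q={k:[] for k in('rodtop','rod','grip','griptop','plate')}
for n in('top','side'):
    c=load(n);P=cloud(c);z=P[...,2];hsv=cv2.cvtColor(c['img'],cv2.COLOR_RGB2HSV)
    d=np.hypot(P[...,0]-.464,P[...,1]+.264); w=(hsv[...,0]<15)&(hsv[...,1]>130)&(d<.03)
    Q['rod'].append(P[w&(z>.1)]);Q['rodtop'].append(P[w&(z>.1485)])
    d=np.hypot(P[...,0]-.69,P[...,1]+.041); w=(hsv[...,2]<70)&(d<.03)
    Q['grip'].append(P[w&(z>.12)]);Q['griptop'].append(P[w&(z>.156)])
    d=np.hypot(P[...,0]-.596,P[...,1]-.0887)
    Q['plate'].append(P[(z>.1125)&(z<.1165)&(d<.2)&(d>.078)&(hsv[...,1]<60)])
for k,v in Q.items():
    for n,p in zip(('top','side'),v):
        if len(p)>5: rect(p,k+' '+n)
    rect(np.concatenate(v),k)
E
python3 m2.py
```

```text
rodtop top 43 [ 464.7 -263. ] [16.2 15.2] 25.0
rodtop side 54 [ 464.5 -265.4] [18.3 16.2] 40.0
rodtop 97 [ 464.5 -265.3] [18.6 16.6] 41.1
rod top 81 [ 464.6 -262.8] [16.2 15.8] 25.0
rod side 193 [ 464.7 -266.1] [18.8 17.4] 39.1
rod 274 [ 464.6 -265.3] [19.9 18.7] 36.3
grip top 135 [689.4 -37.8] [20.5 22.6] 38.6
grip side 183 [690.1 -39.8] [26.9 24.6] 34.0
grip 318 [689.5 -39.4] [27.1 25.8] 36.5
griptop top 76 [689.6 -38. ] [20.4 22.1] 37.9
griptop side 58 [689.9 -39.8] [26.3 24.3] 32.9
griptop 134 [689.5 -39.4] [26.5 25.3] 34.3
plate top 1484 [609.   73.3] [159.5 314.7] 35.4
plate side 746 [599.4  71.7] [156.1 317. ] 48.9
plate 2230 [607.1  72.3] [161.4 316.2] 34.7
```

```bash
cat > go.py <<'E'
from h import *
from scipy.spatial.transform import Rotation as R
def shift(p,yawdeg=None):
    o=ctrl.get_obs(); M=R.from_euler('xyz',o['eef_rot']).as_matrix()
    d=M.T@(np.array(p)-o['ee_pos'])*100
    y=np.arctan2(M[1,0],M[0,0]); t=0 if yawdeg is None else -((np.radians(yawdeg)-y+np.pi)%(2*np.pi)-np.pi)
    print('shift cm',d.round(2),'turn',round(t,3),'| pos',o['ee_pos'].round(4),'yaw',np.degrees(y).round(2),'t',round(o['time_s'],2),'F',o['force'].round(1),'w',round(o['grip_width'],4))
E
python3 -c "
from go import *
shift([.45,.2,.32],-57)"
```

```text
shift cm [-21.97  -9.58 -36.53] turn 2.249 | pos [0.1713 0.5224 0.224 ] yaw 71.85 t 0.1 F [0.  0.4 0.6] w 0.0939
```

Emit:
jog_arm:
  targets:
    - [9.4,[-2,-1.5,-3.5],0.14]
    - [9.4,[-4.4,-3,-7.3],0.28]
    - [9.4,[-6.6,-4,-11],0.42]
    - [9.4,[-8.8,-5,-14.6],0.56]
    - [9.4,[-11,-6,-18.3],0.7]
    - [9.4,[-13.2,-7,-22],0.84]
    - [9.4,[-15.4,-8,-25.6],0.98]
    - [9.4,[-17.6,-9,-29.2],1.12]
    - [9.4,[-19.8,-9.6,-33],1.26]
    - [9.4,[-22,-9.6,-36.5],1.4]

```text
time_s: 1.1
ee_pos: [0.4507, 0.1983, 0.3211]
eef_rot: [-1.57, -0.001, -0.152]
force: [0.4, 1.0, 0.1]
grip_width: 0.0939
```

```bash
python3 -c "
from go import *
shift([.4645,-.2645,.28],-57)"
```

```text
shift cm [  8.36   4.1  -45.54] turn 0.843 | pos [0.4507 0.1983 0.3211] yaw -8.71 t 1.1 F [0.4 1.  0.1] w 0.0939
```

Emit:
jog_arm:
  targets:
    - [6,[0.8,0.4,-4.5],0.09]
    - [6,[1.6,0.8,-9],0.18]
    - [6,[2.5,1.2,-13.5],0.27]
    - [6,[3.3,1.6,-18],0.36]
    - [6,[4.2,2,-22.5],0.45]
    - [6,[5,2.4,-27],0.54]
    - [6,[5.8,2.8,-31.5],0.63]
    - [6,[6.7,3.2,-36],0.72]
    - [6,[7.5,3.6,-41],0.8]
    - [6,[8.4,4.1,-45.5],0.843]

```text
time_s: 2.1
ee_pos: [0.4661, -0.2647, 0.2792]
eef_rot: [-1.571, 0.0, -0.992]
force: [0.7, 1.0, 0.8]
grip_width: 0.0599
```

```bash
python3 - <<'E'
from go import *
shift([.4645,-.2645,.136],-57)
s=snap('side');t=snap('top')
a=cv2.resize(s['img'][180:350,230:430,::-1],None,fx=3,fy=3,interpolation=3)
cv2.imwrite('pics/c2.png',a)
E
```

```text
shift cm [-0.1  14.32 -0.12] turn 0.002 | pos [ 0.4661 -0.2647  0.2792] yaw -56.86 t 2.1 F [0.7 1.  0.8] w 0.0599
```

View pics/c2.png

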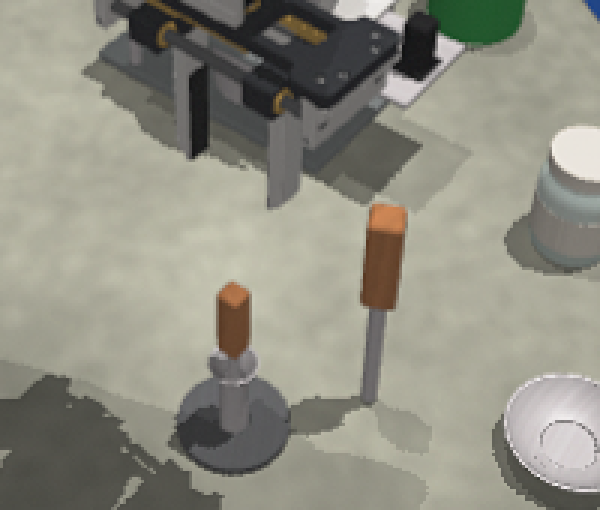

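The gripper hangs above the rod: fingers at (195,110) and (283,150) in the crop, rod at (234,320), its faces about 45° to the view. The long gripper body stays clear of the larger rod. I'll descend and grip.

Emit:
jog_arm:
  targets:
    - [6,[-0.1,3,-0.1],0]
    - [6,[-0.1,6,-0.1],0]
    - [6,[-0.1,9,-0.1],0]
    - [6,[-0.1,11,-0.1],0]
    - [6,[-0.1,12.5,-0.1],0]
    - [6,[-0.1,13.5,-0.1],0]
    - [6,[-0.1,14.3,-0.1],0]
    - [6,[-0.1,14.3,-0.1],0]
    - [1,[-0.1,14.3,-0.1],0]
    - [1,[-0.1,14.3,-0.1],0]
  grip_force: 20

```text
time_s: 3.2
ee_pos: [0.4654, -0.2624, 0.1372]
eef_rot: [-1.57, -0.001, -0.989]
force: [-0.5, 0.1, 0.2]
grip_width: 0.0477
```

Emit:
jog_arm:
  targets:
    - [1,[0,0,0],0]
    - [1,[0,0,0],0]
    - [1,[0,0,0],0]
    - [1,[0,0,0],0]
    - [1,[0,0,0],0]
    - [1,[0,0,0],0]
  grip_force: 40

```text
time_s: 3.8
ee_pos: [0.4652, -0.2623, 0.1365]
eef_rot: [-1.571, -0.0, -0.989]
force: [0.5, -1.0, 1.1]
grip_width: 0.0179
```

```bash
python3 - <<'E'
from go import *
shift([.4645,-.2645,.33],-57)
E
```

```text
shift cm [  0.15 -19.35  -0.18] turn 0.006 | pos [ 0.4652 -0.2623  0.1365] yaw -56.66 t 3.8 F [ 0.5 -1.   1.1] w 0.0179
```

Emit:
jog_arm:
  targets:
    - [1,[0,-1,0],0]
    - [1,[0,-2.5,0],0]
    - [1,[0,-4.5,0],0]
    - [1,[0,-6.5,0],0]
    - [1,[0,-9,0],0]
    - [1,[0,-12,0],0]
    - [1,[0,-15,0],0]
    - [1,[0,-18,0],0]
    - [1,[0,-20.3,0],0]
    - [1,[0,-20.3,0],0]

```text
time_s: 4.8
ee_pos: [0.4656, -0.2624, 0.343]
eef_rot: [-1.569, -0.005, -0.989]
force: [-0.4, -0.2, -1.2]
grip_width: 0.0178
```

```bash
python3 - <<'E'
from go import *
shift([.5962,.0880,.34],-57)
s=snap('side');t=snap('top')
for n in('side','top'):
    c=load(n);P=cloud(c);o=ctrl.get_obs()['ee_pos'];d=np.hypot(P[...,0]-o[0],P[...,1]-o[1]);z=P[...,2]
    for a,b in((.19,.22),(.22,.25),(.25,.28)):
        q=P[(d<.03)&(z>a)&(z<b)]
        if len(q)>2: print(n,a,len(q),q.mean(0).round(4),q.min(0).round(4))
u,v=map(int,proj(s,o-[0,0,.1])); 
cv2.imwrite('pics/c3.png',cv2.resize(s['img'][max(0,v-90):v+110,max(0,u-100):u+100,::-1],None,fx=3,fy=3,interpolation=3)); print(u,v)
E
```

```text
shift cm [-22.1    0.26  30.17] turn 0.006 | pos [ 0.4656 -0.2624  0.343 ] yaw -56.66 t 4.8 F [-0.4 -0.2 -1.2] w 0.0178
side 0.19 8 [ 0.4647 -0.2667  0.2176] [ 0.4612 -0.268   0.2152]
side 0.22 56 [ 0.4648 -0.2675  0.2355] [ 0.4608 -0.271   0.2202]
side 0.25 58 [ 0.4648 -0.2671  0.2655] [ 0.4609 -0.2689  0.2505]
307 246
```

View pics/c3.png

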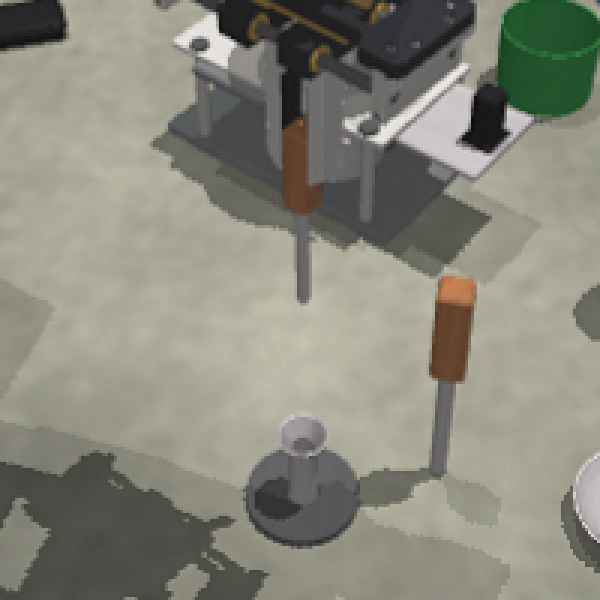

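The rod hangs upright in the jaws, grip at (302,165) and tip at (304,300) in the crop, and the holder is empty. Next: find an entry gap in the nuts from the first top picture and shift over the hopper.

```bash
python3 - <<'E'
from go import *
c=load('top');P=cloud(c).reshape(-1,3);A=np.array([.5964,.089])
Q=P[(np.hypot(*(P[:,:2]-A).T)<.036)&(P[:,2]<.15)&(P[:,2]>.1)];print(len(Q))
best=[]
for dx in np.arange(-.024,.025,.004):
    r=''
    for dy in np.arange(-.024,.025,.004):
        q=Q[np.hypot(*(Q[:,:2]-A-[dx,dy]).T)<.006]
        r+='%5.0f'%(np.max(q[:,2])*1000 if len(q) else -1)
    print('%4.0f'%(dx*1000),r)
shift([.5964,.089,.345],-57)
E
```

```text
729
 -24   131  131  129  133  136  138  138  138  134  132  135  136  136
 -20   133  134  134  133  136  138  138  138  133  133  136  136  136
 -16   135  135  134  134  133  136  135  135  132  133  136  136  136
 -12   139  139  135  133  130  129  129  129  132  132  135  136  136
  -8   139  139  135  134  130  134  135  135  136  133  133  133  131
  -4   139  139  135  134  130  135  136  136  136  136  133  130  135
   0   134  135  135  132  131  136  137  137  137  136  133  135  135
   4   133  133  133  133  133  135  137  137  137  134  133  135  135
   8   133  136  136  135  133  134  135  137  134  133  133  133  135
  12   136  136  136  135  133  132  133  133  133  131  131  133  134
  16   136  136  136  134  134  139  128  132  132  138  138  134  133
  20   136  136  138  142  144  145  145  143  135  138  138  136  135
  24   132  140  142  146  146  148  148  145  138  138  138  136  135
shift cm [-22.11  -0.6   30.27] turn 0.006 | pos [ 0.465  -0.2621  0.339 ] yaw -56.66 t 4.9 F [ 0.6 -1.  -1.4] w 0.0177
```

Emit:
jog_arm:
  targets:
    - [1,[-1.5,0,2],0]
    - [1,[-4,0,5.4],0]
    - [1,[-6.6,0,9],0]
    - [1,[-9.2,0,12.6],0]
    - [1,[-11.8,0,16.1],0]
    - [1,[-14.4,0,19.7],0]
    - [1,[-17,0,23.2],0]
    - [1,[-19.6,0,26.8],0]
    - [1,[-21.5,0,29.4],0]
    - [1,[-22.2,0,30.3],0]

```text
time_s: 5.9
ee_pos: [0.5964, 0.0924, 0.3371]
eef_rot: [-1.574, 0.002, -0.986]
force: [0.6, -0.1, -0.8]
grip_width: 0.0174
```

```bash
python3 - <<'E'
from go import *
shift([.5964,.089,.345],-57)
E
```

```text
shift cm [ 0.28 -0.79 -0.19] turn 0.008 | pos [0.5964 0.0924 0.3371] yaw -56.51 t 5.9 F [ 0.6 -0.1 -0.8] w 0.0174
```

Emit:
jog_arm:
  targets:
    - [1,[-0.4,0,-1.3],0]
    - [1,[-0.4,1,-1.3],0]
    - [1,[-0.4,2.5,-1.3],0]
    - [1,[-0.4,4,-1.3],0]
    - [1,[-0.4,5.5,-1.3],0]
    - [1,[-0.4,6.5,-1.3],0]
    - [1,[-0.4,6.5,-1.3],0]
    - [1,[-0.4,6.5,-1.3],0]

```text
time_s: 6.7
ee_pos: [0.5834, 0.0856, 0.2746]
eef_rot: [-1.571, -0.0, -0.989]
force: [-0.8, -0.4, -0.7]
grip_width: 0.0179
```

```bash
python3 - <<'E'
from go import *
shift([.5834,.089,.2495],-57)
t=snap('top');s=snap('side')
cv2.imwrite('pics/c4.png',cv2.resize(s['img'][100:240,220:400,::-1],None,fx=4,fy=4,interpolation=3))
E
```

```text
shift cm [-0.28  2.51  0.19] turn 0.005 | pos [0.5834 0.0856 0.2746] yaw -56.69 t 6.7 F [-0.8 -0.4 -0.7] w 0.0179
```

View pics/c4.png

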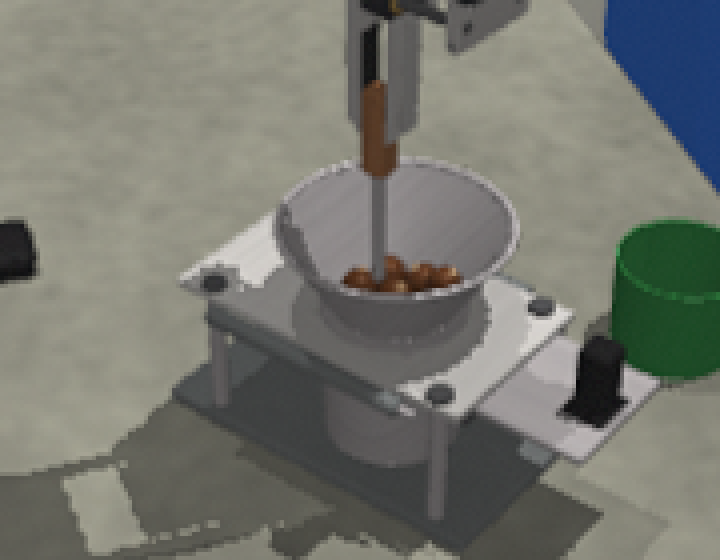

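The rod's tip is inside the hopper at crop (378,280), just at the nut tops and a little left of the axis as planned. I'll press in slowly.

Emit:
jog_arm:
  targets:
    - [1,[-0.2,0.2,0.2],0]
    - [1,[-0.3,0.5,0.2],0]
    - [1,[-0.3,0.8,0.2],0]
    - [1,[-0.3,1.0,0.2],0]
    - [1,[-0.3,1.2,0.2],0]

```text
time_s: 7.3
ee_pos: [0.5832, 0.0895, 0.2622]
eef_rot: [-1.571, 0.0, -0.989]
force: [-0.8, 0.5, -2.0]
grip_width: 0.0178
```

Emit:
jog_arm:
  targets:
    - [1,[0,0.2,0],0]
    - [1,[0,0.4,0],0]
    - [1,[0,0.6,0],0]
    - [1,[0,0.8,0],0]
    - [1,[0,1.0,0],0]

```text
time_s: 7.8
ee_pos: [0.5842, 0.0895, 0.2538]
eef_rot: [-1.567, -0.002, -0.989]
force: [4.6, 0.1, 9.3]
grip_width: 0.0177
```

```bash
python3 - <<'E'
from go import *
shift([.5834,.089,.25],-56.66)
def rows(f,name):
    p0=f(0); print(name,[[round(a,1) for a in (f(k)-p0)] for k in range(1,11)])
e=lambda r,th: r*np.array([np.cos(np.radians(th+56.66)),np.sin(np.radians(th+56.66))])
rows(lambda k:e(1.3+.07*k,180+18*k),'spiral')
rows(lambda k:e(2,0+18*k),'B')
rows(lambda k:e(2,180+18*k),'A')
E
```

```text
shift cm [-0.    0.38 -0.1 ] turn -0.0 | pos [0.5842 0.0895 0.2538] yaw -56.67 t 7.8 F [4.6 0.1 9.3] w 0.0177
spiral [[np.float64(0.4), np.float64(-0.2)], [np.float64(0.8), np.float64(-0.4)], [np.float64(1.2), np.float64(-0.3)], [np.float64(1.7), np.float64(-0.1)], [np.float64(2.1), np.float64(0.2)], [np.float64(2.4), np.float64(0.6)], [np.float64(2.5), np.float64(1.2)], [np.float64(2.5), np.float64(1.7)], [np.float64(2.2), np.float64(2.3)], [np.float64(1.8), np.float64(2.8)]]
B [[np.float64(-0.6), np.float64(0.3)], [np.float64(-1.2), np.float64(0.3)], [np.float64(-1.8), np.float64(0.2)], [np.float64(-2.3), np.float64(-0.1)], [np.float64(-2.8), np.float64(-0.6)], [np.float64(-3.0), np.float64(-1.1)], [np.float64(-3.1), np.float64(-1.8)], [np.float64(-3.0), np.float64(-2.4)], [np.float64(-2.7), np.float64(-2.9)], [np.float64(-2.2), np.float64(-3.3)]]
A [[np.float64(0.6), np.float64(-0.3)], [np.float64(1.2), np.float64(-0.3)], [np.float64(1.8), np.float64(-0.2)], [np.float64(2.3), np.float64(0.1)], [np.float64(2.8), np.float64(0.6)], [np.float64(3.0), np.float64(1.1)], [np.float64(3.1), np.float64(1.8)], [np.float64(3.0), np.float64(2.4)], [np.float64(2.7), np.float64(2.9)], [np.float64(2.2), np.float64(3.3)]]
```

Emit:
jog_arm:
  targets:
    - [1,[0.4,0,-0.2],0]
    - [1,[0.8,0,-0.4],0]
    - [1,[1.2,0,-0.3],0]
    - [1,[1.7,0.1,-0.1],0]
    - [1,[2.1,0.1,0.2],0]
    - [1,[2.4,0.1,0.6],0]
    - [1,[2.5,0.2,1.2],0]
    - [1,[2.5,0.2,1.7],0]
    - [1,[2.2,0.2,2.3],0]
    - [1,[1.8,0.2,2.8],0]

```text
time_s: 8.8
ee_pos: [0.6156, 0.0898, 0.2494]
eef_rot: [-1.575, 0.002, -0.989]
force: [-4.8, 0.8, -0.7]
grip_width: 0.0178
```

Low forces and on track, so the full half-turns follow.

Emit:
jog_arm:
  targets:
    - [1,[-0.6,0,0.3],0]
    - [1,[-1.2,0,0.3],0]
    - [1,[-1.8,0,0.2],0]
    - [1,[-2.3,0,-0.1],0]
    - [1,[-2.8,0,-0.6],0]
    - [1,[-3.0,0,-1.1],0]
    - [1,[-3.1,0,-1.8],0]
    - [1,[-3.0,0,-2.4],0]
    - [1,[-2.7,0,-2.9],0]
    - [1,[-2.2,0,-3.3],0]

```text
time_s: 9.8
ee_pos: [0.5766, 0.0906, 0.2514]
eef_rot: [-1.568, 0.001, -0.989]
force: [-1.5, 7.6, 5.1]
grip_width: 0.0182
```

Emit:
jog_arm:
  targets:
    - [1,[0.6,0,-0.3],0]
    - [1,[1.2,0,-0.3],0]
    - [1,[1.8,0,-0.2],0]
    - [1,[2.3,0,0.1],0]
    - [1,[2.8,0,0.6],0]
    - [1,[3.0,0,1.1],0]
    - [1,[3.1,0,1.8],0]
    - [1,[3.0,0,2.4],0]
    - [1,[2.7,0,2.9],0]
    - [1,[2.2,0,3.3],0]

```text
time_s: 10.8
ee_pos: [0.6166, 0.09, 0.2498]
eef_rot: [-1.573, 0.001, -0.989]
force: [-3.6, 0.4, 1.1]
grip_width: 0.0178
```

```bash
python3 - <<'E'
from go import *
shift([.6164,.089,.25],-56.66)
s=snap('side');cv2.imwrite('pics/c5.png',cv2.resize(s['img'][100:240,220:400,::-1],None,fx=4,fy=4,interpolation=3))
E
```

```text
shift cm [ 0.07 -0.02 -0.07] turn -0.0 | pos [0.6166 0.09   0.2498] yaw -56.67 t 10.8 F [-3.6  0.4  1.1] w 0.0178
```

View pics/c5.png

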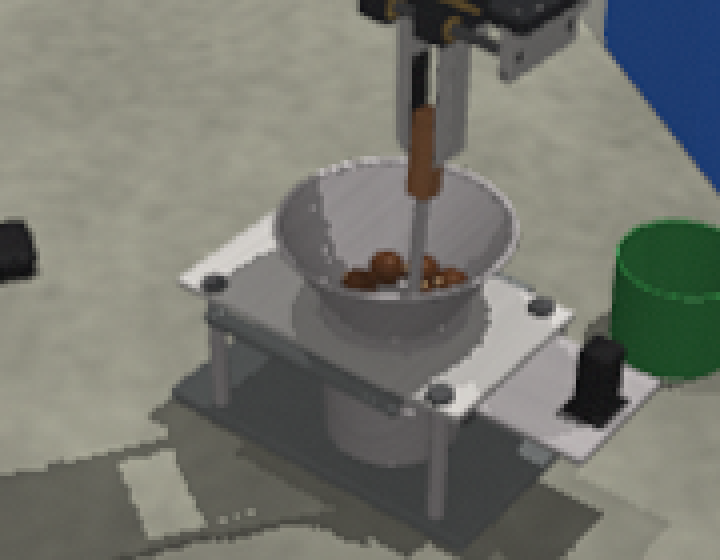

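The rod tip is down among the nuts at crop (414,290), and all the nuts are still in the hopper. The shaft leans a few degrees, so I'll measure that.

```bash
cat > lean.py <<'E'
from go import *
def lean(zs):
    o=ctrl.get_obs()['ee_pos'];M=R.from_euler('xyz',ctrl.get_obs()['eef_rot']).as_matrix()
    for n in('side','top'):
        c=snap(n);P=cloud(c);z=P[...,2];d=np.hypot(P[...,0]-o[0],P[...,1]-o[1])
        hsv=cv2.cvtColor(c['img'],cv2.COLOR_RGB2HSV)
        for a in zs:
            q=P[(d<.02)&(z>a)&(z<a+.012)&(hsv[...,1]<90)]
            if len(q)>2:
                m=q.mean(0); cam=np.linalg.inv(c['world_to_cam'])[:3,3]; v=(m-cam)[:2]; m[:2]+=.0036*v/np.linalg.norm(v)
                print(n,round(a,3),len(q),'rel TCP mm',((m-o)*1000).round(1),'toolxz',((M.T@(m-o))[[0,2]]*1000).round(1))
if __name__=='__main__':
    z=ctrl.get_obs()['ee_pos'][2]; lean(np.arange(z-.12,z-.04,.012))
E
python3 lean.py
```

```text
side 0.13 15 rel TCP mm [  -6.2   -1.4 -114.1] toolxz [-2.2 -5.8]
side 0.142 13 rel TCP mm [  -7.9   -4.5 -103.3] toolxz [-0.5 -8.9]
side 0.154 13 rel TCP mm [ -7.   -6.1 -91.3] toolxz [ 1.3 -9.1]
side 0.166 14 rel TCP mm [ -6.3  -4.3 -78.3] toolxz [ 0.2 -7.5]
side 0.178 16 rel TCP mm [ -5.   -3.4 -66.6] toolxz [ 0.2 -6. ]
side 0.19 12 rel TCP mm [ -4.1  -4.1 -53.6] toolxz [ 1.2 -5.6]
side 0.202 11 rel TCP mm [ -0.4  -4.9 -41.8] toolxz [ 3.9 -3. ]
```

Emit:
jog_arm:
  targets:
    - [1,[-0.6,0,0.5],0]
    - [1,[-1.2,0,0.6],0]
    - [1,[-1.8,0,0.6],0]
    - [1,[-2.3,0,0.3],0]
    - [1,[-2.8,0,-0.2],0]
    - [1,[-3.0,0,-0.7],0]
    - [1,[-3.1,0,-1.4],0]
    - [1,[-3.0,0,-2.0],0]
    - [1,[-2.7,0,-2.5],0]
    - [1,[-2.2,0,-2.9],0]
  grip_force: 60

```text
time_s: 11.95
ee_pos: [0.5805, 0.0918, 0.2516]
eef_rot: [-1.568, -0.003, -0.989]
force: [0.1, -0.6, -0.4]
grip_width: 0.0174
```

```bash
python3 lean.py; python3 -c "
from go import *
shift([.5764,.089,.25],-56.66)"
```

```text
side 0.132 13 rel TCP mm [ 1.900e+00  1.000e-01 -1.134e+02] toolxz [0.7 1.3]
side 0.144 12 rel TCP mm [   0.8   -1.8 -102.6] toolxz [ 1.7 -0.6]
side 0.156 18 rel TCP mm [  3.1   0.6 -90.7] toolxz [1.  2.6]
side 0.168 14 rel TCP mm [  2.7   1.4 -78.4] toolxz [0.2 2.8]
side 0.18 17 rel TCP mm [  2.5   1.2 -66. ] toolxz [0.2 2.6]
side 0.192 13 rel TCP mm [  2.8   0.4 -53.9] toolxz [1.1 2.4]
side 0.204 12 rel TCP mm [  5.2  -2.  -41.3] toolxz [4.4 3.1]
shift cm [ 0.01  0.09 -0.45] turn -0.001 | pos [0.5801 0.0916 0.2509] yaw -56.71 t 12.05 F [ 3.  -2.  -0.4] w 0.0179
```

Emit:
jog_arm:
  targets:
    - [1,[0.6,0,-0.8],0]
    - [1,[1.2,0,-1.0],0]
    - [1,[1.8,0,-0.9],0]
    - [1,[2.3,0,-0.6],0]
    - [1,[2.8,0,-0.1],0]
    - [1,[3.0,0,0.6],0]
    - [1,[3.1,0,1.3],0]
    - [1,[3.0,0,2.0],0]
    - [1,[2.7,0,2.6],0]
    - [1,[2.2,0,3.1],0]

```text
time_s: 13.05
ee_pos: [0.6177, 0.0911, 0.2497]
eef_rot: [-1.573, 0.001, -0.989]
force: [0.2, 0.1, -1.8]
grip_width: 0.0176
```

Emit:
jog_arm:
  targets:
    - [1,[-0.6,0,0.3],0]
    - [1,[-1.2,0,0.4],0]
    - [1,[-1.8,0,0.2],0]
    - [1,[-2.3,0,-0.1],0]
    - [1,[-2.8,0,-0.7],0]
    - [1,[-3.0,0,-1.3],0]
    - [1,[-3.1,0,-2.0],0]
    - [1,[-3.0,0,-2.7],0]
    - [1,[-2.7,0,-3.4],0]
    - [1,[-2.2,0,-3.8],0]

```text
time_s: 14.05
ee_pos: [0.5746, 0.0893, 0.2512]
eef_rot: [-1.567, 0.001, -0.989]
force: [4.8, 8.0, 1.5]
grip_width: 0.0177
```

```bash
python3 lean.py; python3 -c "
from go import *
shift([.5764,.089,.25],-56.66)"
```

```text
side 0.131 4 rel TCP mm [  -9.    8. -113.] toolxz [-11.6  -3.6]
side 0.143 15 rel TCP mm [  -2.6   -4.4 -101.9] toolxz [ 2.3 -5. ]
side 0.155 13 rel TCP mm [ -1.2  -0.5 -89.7] toolxz [-0.2 -1.7]
side 0.167 14 rel TCP mm [ -1.1  -1.1 -78.1] toolxz [ 0.4 -1.8]
side 0.179 18 rel TCP mm [ -0.2  -0.3 -66.4] toolxz [ 0.2 -0.6]
side 0.191 13 rel TCP mm [ -0.4   0.7 -54.8] toolxz [-0.7 -0.1]
side 0.203 12 rel TCP mm [  1.2  -3.3 -42.2] toolxz [ 3.5 -1. ]
shift cm [0.06 0.1  0.19] turn -0.0 | pos [0.5745 0.0885 0.251 ] yaw -56.68 t 14.15 F [ 0.5  1.1 -0.1] w 0.0178
```

Emit:
jog_arm:
  targets:
    - [1,[0.6,0,-0.3],0]
    - [1,[1.2,0,-0.4],0]
    - [1,[1.8,0,-0.2],0]
    - [1,[2.3,0,0.1],0]
    - [1,[2.8,0,0.7],0]
    - [1,[3.0,0,1.3],0]
    - [1,[3.1,0,2.0],0]
    - [1,[3.0,0,2.7],0]
    - [1,[2.7,0,3.3],0]
    - [1,[2.2,0,3.6],0]

```text
time_s: 15.15
ee_pos: [0.6161, 0.0899, 0.2497]
eef_rot: [-1.575, 0.001, -0.989]
force: [-7.8, -2.3, 1.2]
grip_width: 0.0177
```

Emit:
jog_arm:
  targets:
    - [1,[0,0,0],0]
    - [1,[-0.3,-0.5,-0.5],0]
    - [1,[-0.6,-1.5,-1],0]
    - [1,[-0.8,-3,-1.2],0]
    - [1,[-0.8,-4.5,-1.2],0]
    - [1,[-0.8,-6.5,-1.2],0]
    - [1,[-0.8,-8.5,-1.2],0]
    - [1,[-0.8,-9.5,-1.2],0]
    - [1,[-0.8,-9.5,-1.2],0]

```text
time_s: 16.05
ee_pos: [0.6024, 0.09, 0.3476]
eef_rot: [-1.568, -0.002, -0.989]
force: [0.7, -0.0, -0.9]
grip_width: 0.0177
```

```bash
python3 lean.py; python3 - <<'E'
from go import *
shift([.4652,-.2623,.345],-56.66)
a=load('side')['img'][60:220,220:400,::-1];b=load('top')['img'][110:250,200:360,::-1]
cv2.imwrite('pics/c6.png',np.hstack([cv2.resize(a,(450,400),interpolation=3),cv2.resize(b,(350,400)) if 0 else cv2.resize(b,(346,400),interpolation=3)]))
E
```

```text
side 0.228 16 rel TCP mm [  -3.5   -3.6 -113.6] toolxz [ 0.9 -5.2]
side 0.24 17 rel TCP mm [  -2.8   -2.5 -100.9] toolxz [ 0.4 -4. ]
side 0.252 16 rel TCP mm [ -3.4  -2.1 -89.1] toolxz [-0.3 -4.3]
side 0.264 12 rel TCP mm [ -2.1  -3.6 -77.4] toolxz [ 1.7 -4. ]
side 0.276 15 rel TCP mm [ -1.5  -1.4 -66.1] toolxz [ 0.2 -2.2]
side 0.288 15 rel TCP mm [ -1.   -1.  -54.2] toolxz [ 0.2 -1.5]
side 0.3 9 rel TCP mm [ -1.  -0. -43.] toolxz [-0.6 -1. ]
shift cm [ 2.192e+01  1.000e-02 -3.079e+01] turn -0.0 | pos [0.602 0.09  0.345] yaw -56.67 t 16.15 F [-0.2 -0.8 -0.9] w 0.0173
```

View pics/c6.png

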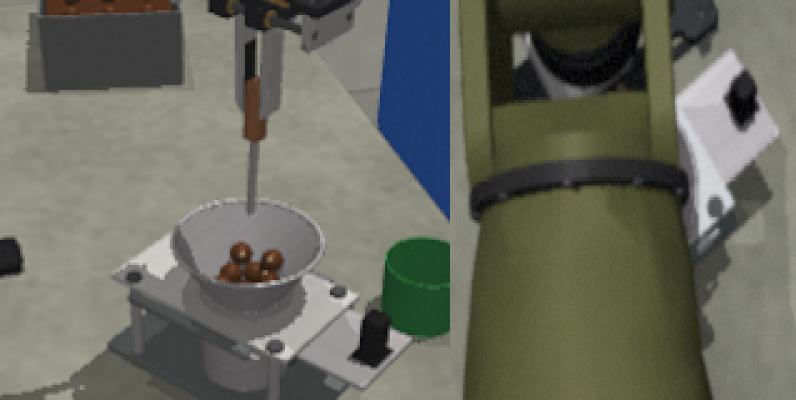

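The tip is clear of the hopper, all the nuts are still in it, and the rod leans about 3°. I'll carry it back, offsetting the TCP so the tip lies over the holder mouth.

```bash
python3 -c "
from go import *
shift([.4705,-.2597,.345],-56.66)"
```

```text
shift cm [ 2.199e+01  1.000e-02 -3.020e+01] turn -0.0 | pos [0.602 0.09  0.345] yaw -56.67 t 16.15 F [-0.2 -0.8 -0.9] w 0.0173
```

Emit:
jog_arm:
  targets:
    - [1,[1.5,0,-2],0]
    - [1,[4,0,-5.5],0]
    - [1,[6.6,0,-9.2],0]
    - [1,[9.2,0,-12.8],0]
    - [1,[11.8,0,-16.4],0]
    - [1,[14.4,0,-20],0]
    - [1,[17,0,-23.8],0]
    - [1,[19.6,0,-27.4],0]
    - [1,[21,0,-29.3],0]
    - [1,[21.9,0,-30.2],0]

```text
time_s: 17.15
ee_pos: [0.4692, -0.2605, 0.3446]
eef_rot: [-1.571, 0.001, -0.991]
force: [1.0, 0.7, -1.7]
grip_width: 0.0178
```

Emit:
jog_arm:
  targets:
    - [1,[0,2,0],0]
    - [1,[0,5,0],0]
    - [1,[0,8,0],0]
    - [1,[0,10.5,0],0]
    - [1,[0,12,0],0]
    - [1,[0,12,0],0]
    - [1,[0,12,0],0]

```text
time_s: 17.85
ee_pos: [0.4705, -0.2585, 0.2258]
eef_rot: [-1.571, 0.0, -0.988]
force: [0.0, 0.8, -0.7]
grip_width: 0.0174
```

```bash
python3 lean.py; python3 - <<'E'
from go import *
shift([.4705,-.2597,.2155],-56.66)
s=load('side');P=cloud(s);z=P[...,2];d=np.hypot(P[...,0]-.465,P[...,1]+.263)
q=P[(d<.022)&(z>.0725)&(z<.078)]; print(len(q),q.min(0).round(4),q.max(0).round(4))
cv2.imwrite('pics/c7.png',cv2.resize(s['img'][220:345,245:370,::-1],None,fx=4.5,fy=4.5,interpolation=3))
E
```

```text
side 0.106 16 rel TCP mm [  -4.9   -2.8 -113.6] toolxz [-0.3 -5.6]
side 0.118 18 rel TCP mm [  -4.2   -2.7 -102.5] toolxz [-0. -5.]
side 0.13 21 rel TCP mm [ -3.7  -2.2 -90.6] toolxz [-0.2 -4.3]
side 0.142 15 rel TCP mm [ -3.2  -2.5 -77.9] toolxz [ 0.4 -4. ]
side 0.154 17 rel TCP mm [ -2.6  -1.9 -66.4] toolxz [ 0.2 -3.2]
side 0.166 15 rel TCP mm [ -2.4  -1.5 -55.1] toolxz [-0.1 -2.9]
side 0.178 13 rel TCP mm [ -1.2  -4.9 -41.2] toolxz [ 3.4 -3.7]
shift cm [ 0.06  1.1  -0.06] turn 0.0 | pos [ 0.4707 -0.2589  0.2265] yaw -56.64 t 17.95 F [ 0.   0.1 -0.1] w 0.018
75 [ 0.4474 -0.2828  0.0728] [ 0.4831 -0.2467  0.0778]
```

View pics/c7.png

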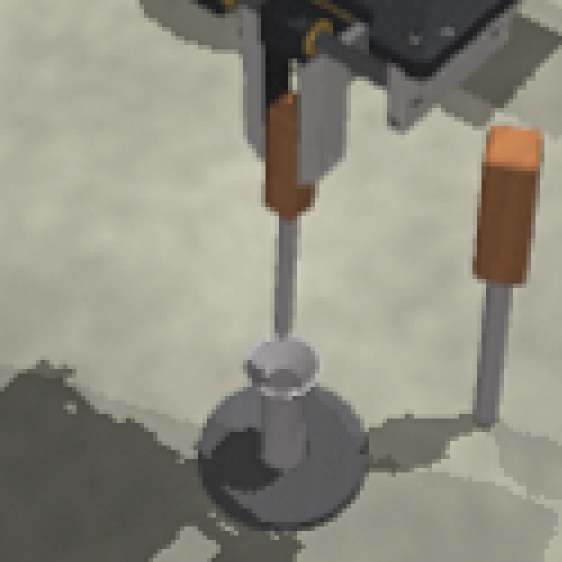

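The tip at crop (284,335) is just above the mouth at (284,365). I'll lower it with a lighter grip so the bore can true the rod.

Emit:
jog_arm:
  targets:
    - [1,[0.1,0.5,-0.1],0]
    - [1,[0.1,1.2,-0.1],0]
    - [1,[0.1,1.9,-0.1],0]
    - [1,[0.1,2.6,-0.1],0]
    - [1,[0.1,3.2,-0.1],0]
    - [1,[0.1,3.8,-0.1],0]
    - [1,[0.1,4.3,-0.1],0]
  grip_force: 20

```text
time_s: 18.65
ee_pos: [0.4698, -0.2603, 0.1819]
eef_rot: [-1.571, 0.0, -0.989]
force: [0.4, 0.1, -0.9]
grip_width: 0.0175
```

```bash
python3 - <<'E'
from go import *
shift([.4655,-.263,.1365],-56.66)
E
```

```text
shift cm [-0.01  4.54 -0.51] turn -0.0 | pos [ 0.4698 -0.2603  0.1819] yaw -56.67 t 18.65 F [ 0.4  0.1 -0.9] w 0.0175
```

No contact force, and the tip is in the tube at about 51 mm. I'll continue down while straightening the rod.

Emit:
jog_arm:
  targets:
    - [1,[0,0.6,-0.1],0]
    - [1,[0,1.2,-0.1],0]
    - [1,[0,1.8,-0.2],0]
    - [1,[0,2.4,-0.3],0]
    - [1,[0,3.0,-0.4],0]
    - [1,[0,3.6,-0.5],0]
    - [1,[0,4.1,-0.5],0]

```text
time_s: 19.35
ee_pos: [0.4658, -0.2631, 0.1411]
eef_rot: [-1.57, -0.0, -0.989]
force: [2.5, 1.7, 0.9]
grip_width: 0.0179
```

```bash
python3 - <<'E'
from go import *
shift([.4655,-.263,.1365],-56.66)
E
```

```text
shift cm [-0.03  0.46 -0.02] turn -0.0 | pos [ 0.4658 -0.2631  0.1411] yaw -56.67 t 19.35 F [2.5 1.7 0.9] w 0.0179
```

Emit:
jog_arm:
  targets:
    - [1,[0,0.3,0],0]
    - [1,[0,0.4,0],0]
    - [1,[0,0.4,0],0]
    - [3,[0,0.4,0],0]
    - [5,[0,0.4,0],0]
    - [6,[0,0.4,0],0]
    - [6,[0,0.4,0],0]
    - [6,[0,0.4,0],0]

```text
time_s: 20.15
ee_pos: [0.4657, -0.2631, 0.1375]
eef_rot: [-1.571, 0.0, -0.989]
force: [-0.2, -0.8, -0.1]
grip_width: 0.054
```

Emit:
jog_arm:
  targets:
    - [6,[0,0,0],0]
    - [6,[0,0,0],0]
    - [6,[0,-1,0],0]
    - [6,[0,-3,0],0]
    - [6,[0,-6,0],0]
    - [6,[0,-9,0],0]
    - [6,[0,-12,0],0]
    - [6,[0,-15,0],0]
    - [6,[0,-15,0],0]

```text
time_s: 21.05
ee_pos: [0.4665, -0.2636, 0.2923]
eef_rot: [-1.568, -0.007, -0.989]
force: [1.0, -0.1, -0.8]
grip_width: 0.06
```

```bash
python3 - <<'E'
from go import *
shift([.6895,-.0394,.24],-54.3)
s=snap('side');t=snap('top')
a=cv2.resize(s['img'][140:345,245:400,::-1],(450,595),interpolation=3);cv2.imwrite('pics/c8.png',a)
P=cloud(s);z=P[...,2];d=np.hypot(P[...,0]-.465,P[...,1]+.263);hsv=cv2.cvtColor(s['img'],cv2.COLOR_RGB2HSV)
q=P[(d<.03)&(hsv[...,0]<15)&(hsv[...,1]>130)&(z<.16)]
for a in(.1,.12,.14):
    p=q[(q[:,2]>a)&(q[:,2]<a+.015)];print(a,len(p),p.mean(0).round(4))
print(q[:,2].max())
E
```

```text
shift cm [-6.51  5.27 30.93] turn -0.041 | pos [ 0.4665 -0.2636  0.2923] yaw -56.66 t 21.05 F [ 1.  -0.1 -0.8] w 0.06
0.1 44 [ 0.4668 -0.2661  0.1068]
0.12 45 [ 0.4694 -0.265   0.1274]
0.14 79 [ 0.4724 -0.2607  0.1478]
0.1522653834392219
```

View pics/c8.png

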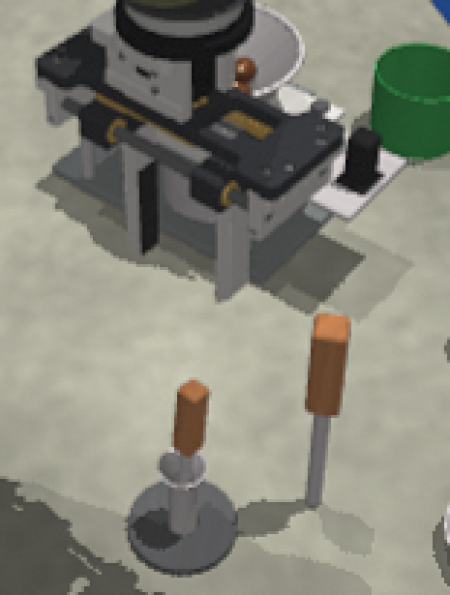

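The rod stands released in its holder at crop (190,420), leaning slightly against the bore as a loose rod will. Now to the shutter grip.

Emit:
jog_arm:
  targets:
    - [7,[-0.5,0,2],-0.01]
    - [7,[-1.2,0,5.5],-0.02]
    - [7,[-1.9,0,9],-0.041]
    - [7,[-2.7,0,12.8],-0.041]
    - [7,[-3.5,0,16.6],-0.041]
    - [7,[-4.3,0,20.4],-0.041]
    - [7,[-5.1,0,24.2],-0.041]
    - [7,[-5.8,1,28],-0.041]
    - [7,[-6.5,3,30.3],-0.041]
    - [7,[-6.5,5,30.9],-0.041]

```text
time_s: 22.15
ee_pos: [0.6888, -0.0365, 0.2347]
eef_rot: [-1.572, 0.002, -0.946]
force: [-0.5, -0.6, 0.1]
grip_width: 0.07
```

Emit:
jog_arm:
  targets:
    - [7,[0,0,0],0]
    - [7,[0,0,0],0]

```text
time_s: 22.35
ee_pos: [0.6878, -0.0392, 0.2371]
eef_rot: [-1.572, 0.001, -0.948]
force: [0.2, -0.1, -0.4]
grip_width: 0.0702
```

```bash
python3 - <<'E'
from go import *
s=snap('side');t=snap('top')
for n,c in(('side',s),('top',t)):
    P=cloud(c);z=P[...,2];hsv=cv2.cvtColor(c['img'],cv2.COLOR_RGB2HSV);d=np.hypot(P[...,0]-.69,P[...,1]+.041)
    q=P[(hsv[...,2]<70)&(d<.03)&(z>.12)&(z<.165)]
    if len(q)>20:
        r=cv2.minAreaRect((q[:,:2]*1000).astype(np.float32));print(n,len(q),r)
shift([.6895,-.0388,.142],-54.3)
E
```

```text
side 181 ((689.7593994140625, -40.23612976074219), (26.535186767578125, 24.006118774414062), 41.029476165771484)
shift cm [0.   9.68 0.15] turn -0.001 | pos [ 0.6881 -0.0396  0.2388] yaw -54.36 t 22.45 F [-1.1 -0.1 -0.9] w 0.0698
```

Emit:
jog_arm:
  targets:
    - [7,[0,2,0.1],0]
    - [7,[0,4.5,0.1],0]
    - [7,[0,7,0.1],0]
    - [7,[0,8.5,0.1],0]
    - [7,[0,9.4,0.1],0]
    - [7,[0,9.7,0.1],0]
    - [7,[0,9.7,0.1],0]
  grip_force: 20

```text
time_s: 23.15
ee_pos: [0.6893, -0.0385, 0.1412]
eef_rot: [-1.57, -0.001, -0.948]
force: [-0.4, 0.7, -0.0]
grip_width: 0.0699
```

Emit:
jog_arm:
  targets:
    - [1,[0,0,0],0]
    - [1,[0,0,0],0]
    - [1,[0,0,0],0]
    - [1,[0,0,0],0]
    - [1,[0,0,0],0]
    - [1,[0,0,0],0]
    - [1,[0,0,0],0]
    - [1,[0,0,0],0]
  grip_force: 40

```text
time_s: 23.95
ee_pos: [0.689, -0.0384, 0.1405]
eef_rot: [-1.571, -0.0, -0.948]
force: [-0.5, -0.1, 0.3]
grip_width: 0.0237
```

```bash
python3 - <<'E'
from go import *
shift([.6895,-.0388,.142],-54.3)
E
```

```text
shift cm [ 0.07 -0.15  0.02] turn -0.0 | pos [ 0.689  -0.0384  0.1405] yaw -54.31 t 23.95 F [-0.5 -0.1  0.3] w 0.0237
```

Emit:
jog_arm:
  targets:
    - [1,[0.3,0,0],0]
    - [1,[0.8,0,0],0]
    - [1,[1.4,0,0],0]
    - [1,[2.0,0,0],0]
    - [1,[2.6,0,0],0]
    - [1,[3.0,0,0],0]
    - [1,[3.0,0,0],0]

```text
time_s: 24.65
ee_pos: [0.7069, -0.0631, 0.1405]
eef_rot: [-1.57, 0.0, -0.948]
force: [-1.9, 4.1, 2.1]
grip_width: 0.0238
```

```bash
python3 - <<'E'
from go import *
o=ctrl.get_obs();M=R.from_euler('xyz',o['eef_rot']).as_matrix()
print('F tool',(M.T@o['force']).round(2),'moved',(M.T@(o['ee_pos']-[.689,-.0384,.1405])*1000).round(2),o['grip_width'])
E
```

```text
F tool [-4.41 -2.14  0.81] moved [30.48  0.04  0.16] 0.02383978095437565
```

Emit:
jog_arm:
  targets:
    - [1,[0.5,0,0],0]
    - [1,[1.1,0,0],0]
    - [1,[1.8,0,0],0]
    - [1,[2.5,0,0],0]
    - [1,[3.2,0,0],0]
    - [1,[3.8,0,0],0]
    - [1,[4.3,0,0],0]
    - [1,[4.7,0,0],0]
    - [1,[4.7,0,0],0]
    - [1,[4.7,0,0],0]

```text
time_s: 25.65
ee_pos: [0.734, -0.1002, 0.1405]
eef_rot: [-1.57, 0.001, -0.947]
force: [-2.9, 6.7, 1.9]
grip_width: 0.0238
```

```bash
python3 - <<'E'
from go import *
o=ctrl.get_obs();M=R.from_euler('xyz',o['eef_rot']).as_matrix()
print('F tool',(M.T@o['force']).round(2),'moved',(M.T@(o['ee_pos']-[.689,-.0384,.1405])*1000).round(2),o['grip_width'])
s=snap('side');t=snap('top')
a=cv2.resize(s['img'][130:250,250:410,::-1],(640,480),interpolation=3);cv2.imwrite('pics/c9.png',a)
b=cv2.resize(t['img'][80:240,230:400,::-1],(637,600),interpolation=3);cv2.imwrite('pics/c10.png',b)
E
```

```text
F tool [-7.14 -1.9   1.54] moved [ 7.646e+01 -1.000e-02  4.300e-01] 0.02376094650532777
```

View pics/c9.png

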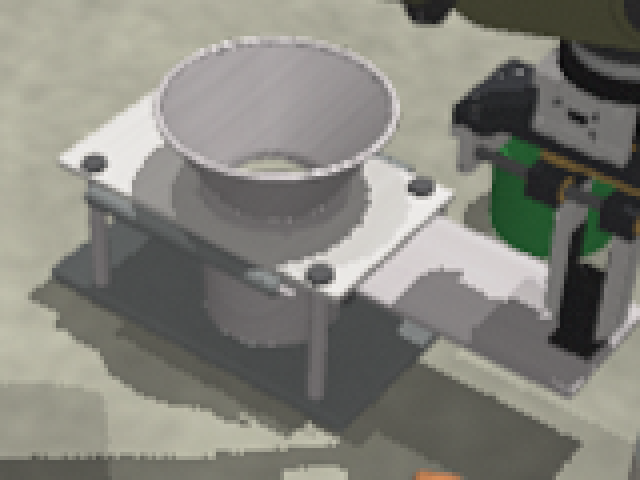

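The hopper looks empty: the bore at crop (270,165) shows through. The index line is not clearly visible yet at the plate's front edge at (400,245), which fits the 76.5 mm travel. I'll pull the last 1.5 mm and look closely.

Emit:
jog_arm:
  targets:
    - [1,[0.1,0,0],0]
    - [1,[0.15,0,0],0]
    - [1,[0.15,0,0],0]
    - [1,[0.15,0,0],0]
    - [1,[0.15,0,0],0]

```text
time_s: 26.25
ee_pos: [0.7348, -0.1014, 0.1404]
eef_rot: [-1.57, 0.001, -0.947]
force: [-3.5, 6.5, 2.3]
grip_width: 0.0238
```

```bash
python3 - <<'E'
from go import *
o=ctrl.get_obs();M=R.from_euler('xyz',o['eef_rot']).as_matrix()
print('F tool',(M.T@o['force']).round(2),'moved',(M.T@(o['ee_pos']-[.689,-.0384,.1405])*1000).round(2),o['grip_width'])
s=snap('side');t=snap('top')
a=cv2.resize(s['img'][170:220,325:395,::-1],(448,320),interpolation=0)
b=cv2.resize(t['img'][110:230,235:355,::-1],(320,320),interpolation=3)
cv2.imwrite('pics/c11.png',np.hstack([a,b]))
P=cloud(t);z=P[...,2];hsv=cv2.cvtColor(t['img'],cv2.COLOR_RGB2HSV)
d=np.hypot(P[...,0]-.596,P[...,1]-.089);w=(hsv[...,0]<15)&(hsv[...,1]>130)&(d<.07);print('nuts px',w.sum(),'z',np.percentile(z[w],[0,50,100]).round(3) if w.any() else '')
E
```

```text
F tool [-7.29 -2.27  0.99] moved [ 7.786e+01 -1.000e-02  4.100e-01] 0.023814505612987855
nuts px 220 z [0.029 0.038 0.044]
```

View pics/c11.png

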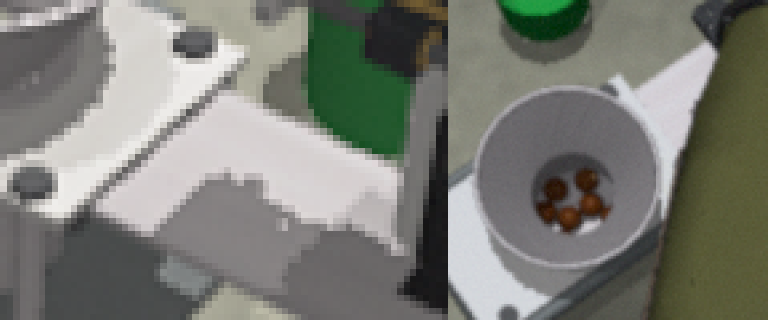

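The right half shows the hopper empty and nuts in the cup at (570,200). On the left, the plate edge carries a dark band from (240,60) to (85,215), which could be the plate's front face or the index line. A profile across the edge should settle it.

```bash
python3 - <<'E'
from h import *
s=load('side');g=cv2.cvtColor(s['img'],cv2.COLOR_RGB2GRAY).astype(np.float32)
psi=np.radians(125.7);X=np.array([np.cos(psi),np.sin(psi)]);Y=np.array([-X[1],X[0]]);A=np.array([.5962,.0885])
old=cv2.imread('pics/c9.png',0).astype(np.float32)
D=np.arange(92,125,1.5)
print('d',D)
for off in(-.035,-.02,-.005,.01,.025):
    uv=np.array([proj(s,np.append(A-X*d/1000+Y*off,.109)) for d in D],np.float32)
    v=cv2.remap(g,uv[None,:,0],uv[None,:,1],1)[0]
    w=cv2.remap(old,(uv[None,:,0]-250+.5)*4-.5,(uv[None,:,1]-130+.5)*4-.5,1)[0]
    print(int(off*1000),'now',v.astype(int)); print('    old',w.astype(int))
E
```

```text
d [ 92.   93.5  95.   96.5  98.   99.5 101.  102.5 104.  105.5 107.  108.5
 110.  111.5 113.  114.5 116.  117.5 119.  120.5 122.  123.5]
-35 now [203 160 119 124 149 182 207 212 210 209 209 209 209 209 209 209 209 209
 209 210 210 210]
    old [189 180 146 146 208 213 211 211 208 208 208 208 208 208 208 208 208 209
 208 208 208 208]
-20 now [188 152 118 125 154 181 204 214 213 211 211 212 211 211 211 211 211 211
 211 211 211 211]
    old [174 147 139 139 195 214 213 213 210 210 211 212 211 210 210 210 210 212
 211 212 212 212]
-5 now [202 168 144 134 167 196 208 211 210 210 209 209 209 209 209 209 210 210
 210 211 212 208]
    old [216 157 150 150 162 201 210 210 210 208 208 209 209 210 208 208 208 210
 210 213 213 214]
10 now [208 168 129 112 135 174 202 209 209 208 207 207 207 207 206 206 207 207
 207 207 205 184]
    old [231 171 139 178 178 201 209 208 208 208 206 206 207 206 205 205 207 207
 207 196 166 162]
25 now [198 158 131 135 165 189 203 209 209 208 208 208 208 208 208 208 208 209
 209 209 208 196]
    old [209 184 137 138 178 178 209 209 208 208 206 206 208 208 207 208 209 209
 208 205 168 167]
```

The band is now darker and about 1.5 mm wider than at 76.5 mm, so the index line is just coming out at the edge, which agrees with 77.9 mm. Last, a numeric check for stray nuts, then I'll hand in.

```bash
python3 - <<'E'
from go import *
for n in('side','top'):
    c=snap(n);P=cloud(c);hsv=cv2.cvtColor(c['img'],cv2.COLOR_RGB2HSV);w=(hsv[...,0]<15)&(hsv[...,1]>130)
    k,l,st,ce=cv2.connectedComponentsWithStats(w.astype(np.uint8))
    for i in range(1,k):
        if st[i,4]>8: print(n,st[i,4],ce[i].round(),np.nanmedian(P[l==i],0).round(3))
o=ctrl.get_obs();M=R.from_euler('xyz',o['eef_rot']).as_matrix()
print('moved',(M.T@(o['ee_pos']-[.689,-.0384,.1405])*1000).round(2),o['grip_width'],o['time_s'])
E
```

```text
side 192 [274.  46.] [0.688 1.031 0.098]
side 382 [357. 265.] [ 0.564 -0.28   0.178]
side 221 [310. 283.] [ 0.47  -0.264  0.133]
top 15 [  1. 147.] [0.693 0.817 0.095]
top 194 [283. 186.] [0.598 0.091 0.038]
top 37 [275. 181.] [0.617 0.114 0.038]
top 207 [437. 189.] [ 0.564 -0.265  0.196]
top 79 [429. 233.] [ 0.472 -0.254  0.148]
moved [ 7.784e+01 -1.000e-02  4.300e-01] 0.023869381811771923 26.45
```

```bash
python3 -c "
from station import ctrl
print(ctrl.hand_in())"
```

```text
the job is handed in; nothing more can be done
None
```

The whole task is done and handed in at about 26.5 s of the 72 s limit. I took the small rod out and stirred the nuts, put the rod back in its holder, then pulled the shutter to the index line. The arm is still holding it there.

- **Stirring:** I made about 3½ turns with the gripper on a 20 mm circle, starting with a half turn that spiralled out from 13 mm. The tip was about 10–12 mm above the hopper floor. The rod tilted up to about 5° in the jaws during the second turn, so the tip's own circle was at times nearer 12 mm. I raised the grip force for the rest.
- **Rod:** it is back in its holder and released. It leans a few degrees, as a loose rod does.
- **Shutter:** the measured pull is 77.8 mm, holding steady against about 7 N of spring force. I could not make out the index line clearly at this resolution. The dark band at the plate's front edge did get darker and wider over the last 1.5 mm, which fits the line just reaching the edge.
- **Nuts:** none remain in the hopper and none show up outside the cup in either camera. I could see only about five or six of the eight in the cup through the hopper; the rest should be hidden by its neck, so I did not count all eight.
- **Bystanders:** I never worked near the jar, mouse or dish, and the only forces I saw came from the rod and the shutter. I did not measure their positions again at the end.

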